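# Tip the bearing carton flat into its taped spot

### The arm

A 6-joint arm with a two-finger parallel gripper is mounted at the origin on the work surface. World frame = base frame: x ahead of the robot, y to its left, z up, the work surface at z = 0. Lengths are in m, angles in rad, forces in N, time in s.
With the tool pointing down it reaches from about 0.3 to 0.875 m from the base axis. Payload 6.4 kg.
Tool frame: the origin (TCP) lies midway between the tips of the shut fingers; the grasp point (between the pads) lies ctrl.grip_depth behind it (ctrl.grip_depth is the distance from the TCP to the grasp point, in m); x points along the fingers, y is the direction in which the jaws open and shut, and the axes are right-handed (so a half turn about x gives the same grasp; the last joint's range is limited). The gripper opens to 85 mm and grips with 20 to 120 N. Pads are 22 mm wide; open, the fingers measure 114 mm over their backs; the gripper's body (76 mm by 85 mm) begins 54 mm behind the grasp point. The pads swing forward as they close: fully open they stand 13 mm farther back than shut.
Start: joints at [-1.39, 0.181, 1.607, -0, 1.354, -0.206], TCP at [0.217, -0.533, 0.203] pointing down, gripper open.
Joint ranges: [-2.99, 2.99], [-0.89, 2.07], [0.3, 2.58], [-1.14, 4.28], [0, 2.63], [-3.12, 3.12]. Speed limits (rad/s): [2.57, 2.57, 3.01, 3.14, 3.14, 3.14].

### API

Orientations are given as a unit quaternion [w, x, y, z].
In Python, from bench import ctrl gives the robot as it stands.
- The arm moves only by the shell command python3 -m creep 'ROWS'. ROWS is text: rows parted by semicolons, each of 7 numbers parted by spaces: the opening, from 0 (shut) to 1 (fully open), then the shift along the tool's x, y, z in cm, then the turn, a rotation vector about the tool's x, y, z in rad. In form: claw x y z ax ay az; .... A call has 1 to 10 rows; each row shifts and turns the pose as measured when the row begins, along the tool's axes as they then stand; what a row does not reach is not made up. A row lasts 1/8 s, in which the tool goes at most 62.5 mm and 10.7 degrees, less where a joint would pass 70% of its speed; a pose out of reach is approached as far as the arm can. A call with a gripper value outside its range is refused whole. The fingers move at their own pace and stop on an object; the grip force is fixed at half the most. Time passes only in rows, so rows that do not move let the fingers close. It gives the time, the measured TCP pose, the force and the opening at its end, in the units of the state.
- ctrl.get_obs(): the state, without advancing time (a new reading comes with each control period).
- ctrl.camera(name): name is "scene" or "top"; returns (picture, depth): 384x512x3 uint8, blue, green, red; 384x512 float32, m along the optical axis (not along the pixel's ray), 0 where there is no reading.
- ctrl.calibration(name): a dict with "mtx" (3x3 intrinsics, pixels), "distortion" ([k1, k2, p1, p2, k3] as OpenCV has them; the pictures are not rectified), "R" (3x3) and "t" (3): a world point X has camera coordinates R X + t. Camera axes: x right, y down, z forward; pixel columns grow to the right and rows downward; lengths in m; the calibration is good to about 2 mm. A picture is of the moment at which its call begins. calibration takes no time and is no camera call.
- ctrl.hand_in(): hands the job in, once; it reports no verdict.
Trained networks look in the newest picture that a camera, given by its name, has taken for a name from the list of things; names that differ only in an ending like _2 or _b are one class to them, and where a whole thing is asked for, a point or a joint stands for the part that bears it (a point fixed in the world has none). Each returns a list of dicts, best first, with "confidence" (0 to 1); they miss things now and then, are a little off and sometimes report something else, mostly with a low value. They report only what shows in the picture. A call takes as long as a camera call. They do not tell look-alikes from the thing itself.
- ctrl.find_in(query, camera): "rect" ([left, top, right, bottom] in pixels, round what is visible of it).
The state is a dict: "time_s": time; "q": joint angles; "dq": joint speeds; "joint_efforts": joint torques, N m; "eef_pos": TCP position; "eef_rot": TCP orientation; "wrist_force": force on the tool from outside, world axes, zero at the start; "torque": the same for the moment, N m; "opening": opening from 0.0 (shut) to 1.0 (fully open).
Only numpy, scipy, OpenCV 4.12 (cv2) and the standard library are available. Lean on these libraries where they do the work, as an engineer would, in place of code of your own. Each camera call takes 0.05 s, during which the arm holds its last target.

### The job

Lay the standing carton of bearings on its back inside the yellow-taped spot on the bench, window side up. With the fingertips, first slide the black rubber stopper, still standing, out of the spot until it is clear of the tape; then push the carton's window face near its top so that it tips over where it stands and falls flat into the spot. Pick nothing up, and leave the skate key, the brass punch and the red truck where they are.

Things in the scene. Friction and masses are not known exactly. Their poses are not given: they have to be found in the camera images.
- carton: White cardboard carton of bearings, about 0.27 kg, standing on end: 45 deep (x) by 80 wide (y) by 130 mm tall (z). Origin at the centre of its underside. The blue face with the dark window and eight bearings looks to its own -x, its plain white back to +x, over the taped spot. It starts straddling the tape of the spot's -x end, within 6 degrees of square, origin some 88 mm from the spot's centre.
- carton_top (a point): Centre of the carton's upper end, 130 mm above its underside. Pushed on the window face well above half height the carton tips about its back lower edge, is over balance at a lean of some 20 degrees, then falls on its back by itself.
- carton_foot_left (a point): Corner of the carton's back face: lower end, +y side.
- carton_foot_right (a point): Corner of the carton's back face: lower end, -y side.
- carton_head_left (a point): Corner of the carton's back face: upper end, +y side.
- carton_head_right (a point): Corner of the carton's back face: upper end, -y side.
- spot: Rectangle of flat yellow tape stuck on the bench: 166 (x) by 116 mm (y) inside, tape 12 mm wide, so 190 by 140 mm outside. Origin at its centre on the bench surface, z up. The carton stands at its -x end and is to fall towards +x; it may lie on the tape but not past its outer edge.
- stopper: Black rubber toe stop standing on its broad face inside the spot: 45 mm across for the lowest 12 mm, narrowing to 32 mm at 32 mm height, with a 13 mm threaded steel stem upright on top to 58 mm. About 0.10 kg. Origin at the centre of its underside, z up the stem. Slides upright when pushed low, in the lowest 20 mm.
- key: Rusty skate key lying flat beyond the spot's +x end: T-shaped, about 83 by 36 mm, 12 mm high at most. Origin at the middle of its underside, x along its length. To be left alone.
- punch: Brass drift punch with a six-sided shank, lying flat: 150 mm long, 16 mm across flats. Origin under its middle, x along it to the thin end. To be left alone.
- truck: Red steel skate truck sitting on its base plate (70 by 55 mm), with a 150 mm steel axle along its y, 34 mm above the bench; 55 mm tall. Origin under the centre of its base plate. To be left alone. (A green steel parts chest, 140 mm tall, is fixed to the bench far to the left, out of the work.)
Mind the look-alikes: they are no part of the job. What is meant by the stopper is not orange, and is the larger of those in its own colour.

How it is judged:
On the way, in this order (a step that is already met when the one before it is completed fails the run):
1. the stopper stands clear of the tape while the carton still stands ((x of stopper in the frame of spot above 0.1145 m or x of stopper in the frame of spot below -0.1145 m or y of stopper in the frame of spot above 0.0895 m or y of stopper in the frame of spot below -0.0895 m) and angle between stopper's own z axis and vertical below 0.2 rad and angle between carton's own z axis and vertical below 0.1 rad), for 0.2 s.
2. the carton lies on its back inside the taped spot (angle between carton's own x axis and vertical above 3.04 rad and x of carton_foot_left in the frame of spot between -0.095 and 0.095 m and y of carton_foot_left in the frame of spot between -0.07 and 0.07 m and x of carton_foot_right in the frame of spot between -0.095 and 0.095 m and y of carton_foot_right in the frame of spot between -0.07 and 0.07 m and x of carton_head_left in the frame of spot between -0.095 and 0.095 m and y of carton_head_left in the frame of spot between -0.07 and 0.07 m and x of carton_head_right in the frame of spot between -0.095 and 0.095 m and y of carton_head_right in the frame of spot between -0.07 and 0.07 m), for 0.2 s.
At the end, for the whole second after the job is handed in: The carton lies flat on its back (within 6 degrees), window up, with all four corners of its back inside the outer edge of the tape; the stopper stands upright wholly off the tape (to 3 mm); both are at rest, and the key, punch and truck are within 20 mm of where they started (all of step 2 and (x of stopper in the frame of spot above 0.1145 m or x of stopper in the frame of spot below -0.1145 m or y of stopper in the frame of spot above 0.0895 m or y of stopper in the frame of spot below -0.0895 m) and angle between stopper's own z axis and vertical below 0.2 rad and linear speed of each of carton, stopper below 0.02 m/s and distance of each of key, punch, truck from where it was at the start of the episode below 0.02 m); the robot touches nothing.
It fails at once if the stopper is lifted (height (world z) of stopper above 0.02 m).
It fails at once if the stopper is knocked over (angle between stopper's own z axis and vertical above 0.7 rad).
It fails at once if the carton is lifted: its back lower edge leaves the bench by 25 mm (height (world z) of each of carton_foot_left, carton_foot_right above 0.025 m).
It fails at once if the carton is shoved more than 30 mm along the bench while it stands, instead of being tipped (angle between carton's own z axis and vertical below 0.25 rad and distance of each of carton_foot_left, carton_foot_right from where it was at the start of the episode above 0.03 m).
It fails at once if the skate key, the brass punch or the red truck is disturbed (distance of any of key, punch, truck from where it was at the start of the episode above 0.02 m).
It also fails if it takes over 45 s, if anything falls off the work surface, if the arm or the gripper's body presses on something with over 40 N, if the wrist force passes 120 N, or if a joint passes its speed limit or range.

## Working session

There is one attempt and no reset: what is moved stays moved. The work goes in short steps, Python scripts to look and compute and a shell command to move; the robot and the scene stay as the last step left them, time stands still between calls to the robot, and variables do not carry over. Pictures are saved under pics/ and viewed, and the job is handed in when it is done.

```bash
ls; mkdir -p pics; python3 - <<'E'
from bench import ctrl
import cv2
for n in ("scene","top"):
    p,d=ctrl.camera(n); cv2.imwrite(f"pics/{n}0.png",p)
    c=ctrl.calibration(n); print(n,c)
o=ctrl.get_obs(); print(o, ctrl.grip_depth)
E
```

```text
pics
scene {'mtx': array([[397.24530913,   0.        , 261.5177308 ],
       [  0.        , 397.24530913, 187.17096123],
       [  0.        ,   0.        ,   1.        ]]), 'distortion': array([0.00786383, 0.        , 0.        , 0.        , 0.        ]), 'R': array([[-0.51544103,  0.85685389,  0.01104315],
       [ 0.6079557 ,  0.37473742, -0.69997266],
       [-0.60391258, -0.35408088, -0.71408425]]), 't': array([ 0.31307453, -0.27909192,  1.3874737 ])}
top {'mtx': array([[395.44462877,   0.        , 260.16895335],
       [  0.        , 395.44462877, 197.80760007],
       [  0.        ,   0.        ,   1.        ]]), 'distortion': array([0.00601419, 0.        , 0.        , 0.        , 0.        ]), 'R': array([[ 0.01974077, -0.99977076, -0.00829047],
       [-0.98268126, -0.01787389, -0.18443989],
       [ 0.18424943,  0.01178788, -0.98280883]]), 't': array([-0.01452249,  0.56787493,  0.93727125])}
{'time_s': 0.1, 'q': array([-1.39028339e+00,  1.81469226e-01,  1.60791352e+00,  2.31604675e-05,
        1.35378674e+00, -2.06312909e-01]), 'dq': array([ 0.00034511, -0.00289143, -0.00277964,  0.00152356, -0.00163291,
       -0.00074296]), 'joint_efforts': array([ 3.00811989e-04, -4.45873797e+01, -3.52236664e+01, -3.12986895e-04,
        4.14110589e-03, -3.02881824e-05]), 'eef_pos': array([ 0.21683729, -0.53196659,  0.20177021]), 'eef_rot': array([ 0.13535337,  0.69393735,  0.13646806, -0.69390698]), 'wrist_force': array([-0.54740727, -0.6796614 ,  0.73512905]), 'torque': array([ 0.07492081,  0.03255703, -0.02166227]), 'opening': 0.9972695858898553} 0.0187
```

View pics/scene0.png

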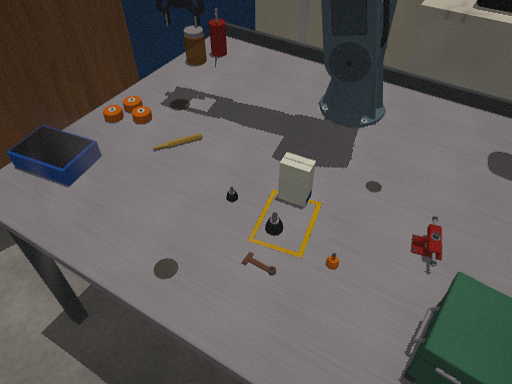

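View pics/top0.png

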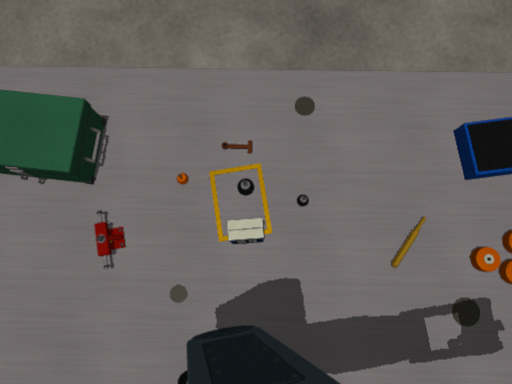

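The pictures show the taped spot at about (240,203) in the top view. The carton is at (246,231), the large black stopper at (246,187), the small black look-alike at (303,200), the orange one at (182,178) and the key at (238,146). Next I'll measure their positions.

```bash
cat > h.py <<'E'
import numpy as np, cv2
from bench import ctrl
def pts(name,d):
    c=ctrl.calibration(name); h,w=d.shape
    u,v=np.meshgrid(np.arange(w),np.arange(h))
    n=cv2.undistortPoints(np.stack([u,v],-1).reshape(-1,1,2).astype(np.float64),c["mtx"],c["distortion"]).reshape(h,w,2)
    P=np.dstack([n[...,0]*d,n[...,1]*d,d])
    return (P-c["t"])@c["R"]
def onplane(name,uv,z):
    c=ctrl.calibration(name)
    n=cv2.undistortPoints(np.array(uv,float).reshape(-1,1,2),c["mtx"],c["distortion"]).reshape(-1,2)
    r=np.c_[n,np.ones(len(n))]@c["R"]; o=-c["R"].T@c["t"]
    return o+r*((z-o[2])/r[:,2])[:,None]
def proj(name,X):
    c=ctrl.calibration(name)
    return cv2.projectPoints(np.array(X,float),cv2.Rodrigues(c["R"])[0],c["t"],c["mtx"],c["distortion"])[0].reshape(-1,2)
E
python3 - <<'E'
from h import *
for n in ("top","scene"):
    p,d=ctrl.camera(n); X=pts(n,d); hsv=cv2.cvtColor(p,cv2.COLOR_BGR2HSV)
    np.savez(f"{n}.npz",p=p,X=X)
    y=cv2.inRange(hsv,(20,120,100),(32,255,255))
    k,l,s,cc=cv2.connectedComponentsWithStats(y)
    m=np.zeros_like(y,bool)
    for i in range(1,k):
        if s[i,4]>30: print(n,'yellow',s[i],cc[i].round(), np.median(X[l==i],0).round(3))
    # tape : near spot
    box=(slice(155,250),slice(200,280)) if n=="top" else (slice(180,262),slice(240,330))
    mm=np.zeros_like(y); mm[box]=y[box]; v,u=np.nonzero(mm)
    W=onplane(n,np.c_[u,v],0.0)
    r=cv2.minAreaRect(W[:,:2].astype(np.float32)*1000); print(n,'rect',r, cv2.boxPoints(r))
    if n=="top": 
        Z=X[...,2]
        print('bench z',np.median(Z[260:280,100:180]))
        for nm,b,zz in (("carton",(slice(200,255),slice(215,280)),0.1),("stopper",(slice(165,205),slice(228,262)),0.02),("small",(slice(185,215),slice(290,318)),0.008)):
            Q=X[b].reshape(-1,3); Q=Q[Q[:,2]>zz]; print(nm,len(Q),Q.mean(0),Q.min(0),Q.max(0), cv2.minAreaRect(Q[:,:2].astype(np.float32)*1000))
            if nm=="carton": Q=Q[Q[:,2]>.122];print(len(Q),cv2.boxPoints(cv2.minAreaRect(Q[:,:2].astype(np.float32)*1000)),np.median(Q[:,2]))
    for q in ("carton","stopper","key","spot"):
        print(q,[(np.round(a["rect"]),round(a["confidence"],2)) for a in ctrl.find_in(q,n)])
    b=(140,262,200,290) if n=="top" else (145,280,220,345)
    cv2.imwrite(f"pics/{n}_z0.png",cv2.resize(p[b[0]:b[1],b[2]:b[3]],None,fx=5,fy=5,interpolation=cv2.INTER_CUBIC)[:600,:800])
E
```

```text
top yellow [209 164  63  78 843] [239. 196.] [0.586 0.066 0.   ]
top yellow [393 217  33  50 236] [408. 244.] [ 0.463 -0.38   0.015]
top rect ((567.8792724609375, 50.292388916015625), (189.87351989746094, 140.0655059814453), 10.534876823425293) [[461.7384    101.78699  ]
 [487.34717   -35.917545 ]
 [674.02014    -1.2022095]
 [648.4114    136.50232  ]]
bench z 9.596406472202264e-05
carton 757 [0.47926545 0.02685719 0.14185549] [ 0.38563504 -0.01541746  0.10012293] [0.5069269  0.06779643 1.02577685] ((445.2646179199219, 26.22223663330078), (121.84765625, 79.7078857421875), 1.8227782249450684)
719 [[383.10394   64.11814 ]
 [385.63928  -15.549414]
 [507.4253   -11.673668]
 [504.88995   67.99389 ]] 0.12972566802828495
stopper 181 [0.59652034 0.0332087  0.06693905] [ 0.38563504 -0.01541746  0.0202865 ] [0.6260099  0.05477825 1.02577685] ((504.5023498535156, 21.134450912475586), (245.89759826660156, 37.367332458496094), 8.45202922821045)
small 116 [ 0.56375883 -0.10876733  0.06397513] [ 0.38563504 -0.12821723  0.00817817] [ 0.58755594 -0.01541746  1.02577685] ((484.1680908203125, -71.409683
[... 281 characters left out ...]
., 243.]), 0.42)]
spot [(array([207., 164., 271., 240.]), 0.66), (array([224., 140., 256., 154.]), 0.64)]
scene yellow [154 134  48  15 158] [180. 141.] [ 0.468 -0.377  0.012]
scene yellow [248 190  74  68 729] [285. 228.] [ 0.601  0.08  -0.   ]
scene rect ((569.5117797851562, 50.53544998168945), (189.3848419189453, 140.15847778320312), 10.387372016906738) [[463.7358    102.39291  ]
 [489.00668   -35.468544 ]
 [675.2877     -1.3220062]
 [650.01685   136.53944  ]]
carton [(array([278., 153., 312., 206.]), 0.6)]
stopper [(array([265., 213., 284., 239.]), 0.73), (array([229., 189., 241., 201.]), 0.5)]
key [(array([240., 252., 273., 276.]), 0.73), (array([278., 152., 316., 205.]), 0.23)]
spot []
```

```bash
sleep 1
```

```text
(no output)
```

View pics/top_z0.png

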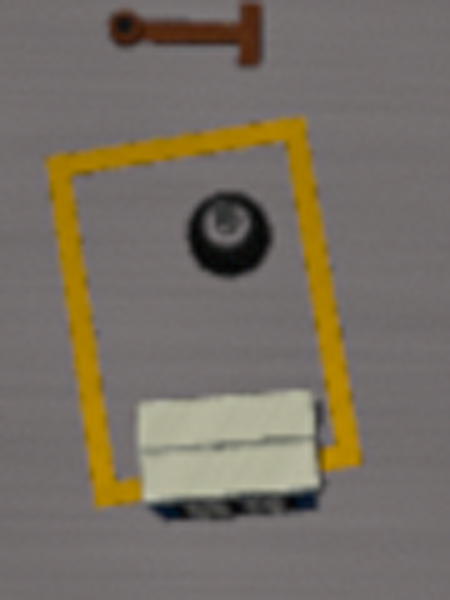

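The crop shows the stopper right of centre in the spot, at about (245,187) in the full picture. The carton straddles the -x tape. I'll clean out the depth outliers and refine.

```bash
python3 - <<'E'
from h import *
th=np.radians(10.46); c0=np.array([.5687,.0504]); Rt=np.array([[np.cos(th),np.sin(th)],[-np.sin(th),np.cos(th)]])
for n in ("top","scene"):
    X=np.load(n+".npz")["X"].reshape(-1,3); X=X[X[:,2]<.2]
    def near(c,r): return X[(np.abs(X[:,0]-c[0])<r)&(np.abs(X[:,1]-c[1])<r)]
    Q=near((.485,.027),.08); T=Q[(Q[:,2]>.12)]
    r=cv2.minAreaRect(T[:,:2].astype(np.float32)*1000); print(n,'top',r,(Rt@(np.array(r[0])/1000-c0)).round(4))
    Q=near((.485,.027),.08); B=Q[(Q[:,2]>.03)&(Q[:,2]<.115)&(Q[:,0]<.53)]; print('face',len(B),B.min(0),B.max(0))
    if n=="top":
        for z0 in (.03,.06,.09):
            b=B[np.abs(B[:,2]-z0)<.015]; 
            if len(b)>4: print(z0,np.polyfit(b[:,1],b[:,0],1), b[:,0].mean(), b[:,1].min(),b[:,1].max())
    S=near((.6,.034),.04)
    for lo,hi in ((.004,.012),(.012,.033),(.036,.07)):
        s=S[(S[:,2]>lo)&(S[:,2]<hi)]
        if len(s): print(n,lo,len(s),cv2.minEnclosingCircle(s[:,:2].astype(np.float32)*1000), s.mean(0))
    S=near((.575,-.117),.03); s=S[S[:,2]>.004]; 
    if len(s): print('small',cv2.minEnclosingCircle(s[:,:2].astype(np.float32)*1000),s[:,2].max())
    K=near((.71,.06),.06); s=K[(K[:,2]>.004)&(K[:,0]>.68)]; print('key',s.min(0),s.max(0))
E
```

```text
top top ((481.99456787109375, 27.91646385192871), (45.703182220458984, 80.06507110595703), 5.77439546585083) [-0.0893 -0.0064]
face 95 [ 0.45614072 -0.01283093  0.0303521 ] [0.4636148  0.06277592 0.11475989]
0.03 [-0.11046914  0.46183387] 0.4600534299866144 -0.012751899288020122 0.0344323077441641
0.06 [-0.0962961   0.46156242] 0.4591465240396563 -0.012785234882607502 0.06277591650228474
0.09 [-0.09595308  0.46150929] 0.4590225898319953 -0.010428611418208892 0.06275415181471938
top 0.004 18 ((592.2116088867188, 33.01236343383789), 46.583744049072266) [0.58771829 0.03101064 0.00692183]
top 0.012 155 ((606.45849609375, 35.43357467651367), 22.01703453063965) [0.60260863 0.03415171 0.02489849]
top 0.036 37 ((606.0651245117188, 35.84653854370117), 10.447094917297363) [0.60455604 0.03506798 0.05180178]
small ((579.2171020507812, -111.01819610595703), 21.65825653076172) 0.04244909225303
key [0.69859254 0.0063049  0.004002  ] [0.76087849 0.11277527 0.01612825]
scene top ((486.1059875488281, 29.957984924316406), (48.71490478515625, 80.15453338623047), 7.113592147827148) [-0.0849 -0.0051]
face 795 [ 0.45775992 -0.00918125  0.03009359] [0.51348815 0.07124946 0.11476067]
scene 0.004 37 ((610.9677124023438, 36.13349533081055), 23.94319725036621) [0.6240885  0.04462685 0.00789443]
scene 0.012 169 ((611.8858032226562, 38.76789093017578), 20.701087951660156) [0.6182617  0.0419918  0.02375242]
scene 0.036 50 ((610.2276000976562, 39.5860710144043), 7.734467029571533) [0.61161987 0.03915037 0.04941798]
small ((576.6603393554688, -111.98207092285156), 16.092174530029297) 0.040932163354749855
key [0.69221573 0.02323174 0.00404331] [0.74558007 0.11476612 0.01420054]
```

```bash
cat >> h.py <<'E'
from scipy.spatial.transform import Rotation as Ro
TH=np.radians(10.46); C0=np.array([.5687,.0504])
def spot(x,y,z=None):
    w=C0+np.array([[np.cos(TH),-np.sin(TH)],[np.sin(TH),np.cos(TH)]])@np.array([x,y])
    return w if z is None else np.array([*w,z])
def inspot(w): return np.array([[np.cos(TH),np.sin(TH)],[-np.sin(TH),np.cos(TH)]])@(np.asarray(w)[:2]-C0)
def rel(target,yaw):
    """yaw: direction (deg) of tool y in world, tool x down; prints shift in tool frame cm, and rotvec"""
    o=ctrl.get_obs(); w,x,y,z=o["eef_rot"]; R=Ro.from_quat([x,y,z,w])
    for s in (0,180):
        a=np.radians(yaw+s); ty=np.array([np.cos(a),np.sin(a),0]); tx=np.array([0,0,-1.]); T=Ro.from_matrix(np.c_[tx,ty,np.cross(tx,ty)])
        print("yaw",yaw+s,"rot",(R.inv()*T).as_rotvec().round(3))
    dw=np.asarray(target)-o["eef_pos"]
    print("t",o["time_s"],"pos",o["eef_pos"].round(4),"spot",inspot(o["eef_pos"]).round(4),"dworld",dw.round(4),"tool cm",(R.inv().apply(dw)*100).round(2),"q6",o["q"][5].round(2),"F",o["wrist_force"].round(1),"open",round(o["opening"],2))
    print(R.as_matrix().round(3))
E
python3 - <<'E'
from h import *
rel(spot(.036,.03,.2),10.46)
E
```

```text
yaw 10.46 rot [-1.367  0.    -0.   ]
yaw 190.46 rot [ 1.775 -0.    -0.   ]
t 0.6 pos [ 0.2169 -0.5325  0.2026] spot [-0.4518 -0.5094] dworld [ 0.3817  0.619  -0.0026] tool cm [  0.26 -42.92 -58.7 ] q6 -0.21 F [ 0.6 -0.5  0.1] open 1.0
[[ 0.     0.377 -0.926]
 [-0.    -0.926 -0.377]
 [-1.     0.     0.   ]]
```

```bash
python3 -m creep '0.4 0 -0.1 -6 -0.105 0 0;0.4 0 -0.1 -6 -0.105 0 0;0.4 0 -0.1 -6 -0.105 0 0;0.4 0 -0.1 -6 -0.105 0 0;0.4 0 -0.1 -6 -0.105 0 0;0.4 0 -0.1 -6 -0.105 0 0;0.4 0 -0.1 -6 -0.105 0 0;0.4 0 -0.1 -6 -0.105 0 0'; python3 - <<'E'
from h import *
rel(spot(.036,.03,.2),10.46)
E
```

```text
time_s: 1.6
eef_pos: [0.5565, -0.2013, 0.2027]
eef_rot: [-0.414, -0.575, -0.41, 0.575]
wrist_force: [1.0, -0.8, 0.5]
opening: 0.4
yaw 10.46 rot [-0.51   0.004 -0.003]
yaw 190.46 rot [ 2.632 -0.004 -0.005]
t 1.6 pos [ 0.5565 -0.2013  0.2027] spot [-0.0577 -0.2453] dworld [ 0.0421  0.2878 -0.0027] tool cm [  0.16  -5.26 -28.6 ] q6 -0.22 F [ 1.  -0.8  0.5] open 0.4
[[ 0.002  0.947 -0.321]
 [-0.004 -0.321 -0.947]
 [-1.     0.004  0.003]]
```

```bash
python3 -m creep '0.4 0 0.12 -5.8 -0.102 0 0;0.4 0 0.12 -5.8 -0.102 0 0;0.4 0 0.12 -5.8 -0.102 0 0;0.4 0 0.12 -5.8 -0.102 0 0;0.4 0 0.12 -5.8 -0.102 0 0;0.4 0 0 0 0 0 0'; python3 - <<'E'
from h import *
rel(spot(.036,.03,.2),10.46)
for n in ("scene","top"):
    p,d=ctrl.camera(n); cv2.imwrite(f"pics/{n}1.png",p)
E
```

```text
time_s: 2.35
eef_pos: [0.5974, 0.0967, 0.202]
eef_rot: [0.551, 0.446, 0.547, -0.446]
wrist_force: [-0.6, -0.5, 0.4]
opening: 0.4
yaw 10.46 rot [ 0.024  0.004 -0.004]
yaw 190.46 rot [-3.117  0.006  0.007]
t 2.35 pos [0.5974 0.0967 0.202 ] spot [0.0366 0.0404] dworld [ 0.0013 -0.0103 -0.002 ] tool cm [ 0.2  -0.09  1.03] q6 -0.24 F [-0.6 -0.5  0.4] open 0.4
[[ 0.005  0.979  0.205]
 [-0.004  0.205 -0.979]
 [-1.     0.004  0.004]]
```

View pics/scene1.png

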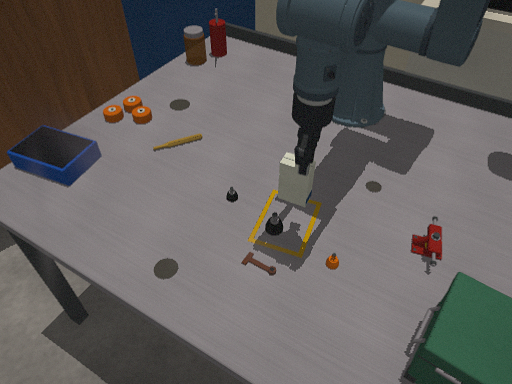

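The picture shows the gripper above the spot, held beside and behind the stopper at (275,224), with the arm well above the carton. Next I'll lower it.

```bash
python3 -m creep '0.4 3.5 -0.05 0.2 0.024 0 0;0.4 3.5 0 0.1 0 0 0;0.4 3.5 0 0.1 0 0 0;0.4 3.5 0 0 0 0 0;0.4 3 0 0 0 0 0;0.4 1.5 0 0 0 0 0;0.4 0 0 0 0 0 0'; python3 - <<'E'
from h import *
rel(spot(.036,.03,.007),10.46)
for n in ("scene","top"):
    p,d=ctrl.camera(n); b=(130,270,190,300) if n=="top" else (130,280,210,360)
    cv2.imwrite(f"pics/{n}2.png",cv2.resize(p[b[0]:b[1],b[2]:b[3]],None,fx=4,fy=4,interpolation=cv2.INTER_CUBIC))
E
```

```text
time_s: 3.32
eef_pos: [0.6039, 0.0735, 0.0139]
eef_rot: [0.542, 0.46, 0.533, -0.459]
wrist_force: [0.9, 0.5, 0.4]
opening: 0.4
yaw 10.46 rot [-0.026  0.01  -0.009]
yaw 190.46 rot [ 3.115 -0.014 -0.016]
t 3.325 pos [0.6039 0.0735 0.0139] spot [0.0388 0.0163] dworld [-0.0052  0.0129 -0.0069] tool cm [ 0.67 -0.32 -1.37] q6 -0.22 F [0.9 0.5 0.4] open 0.4
[[ 0.01   0.988  0.156]
 [-0.008  0.156 -0.988]
 [-1.     0.009  0.01 ]]
```

View pics/scene2.png

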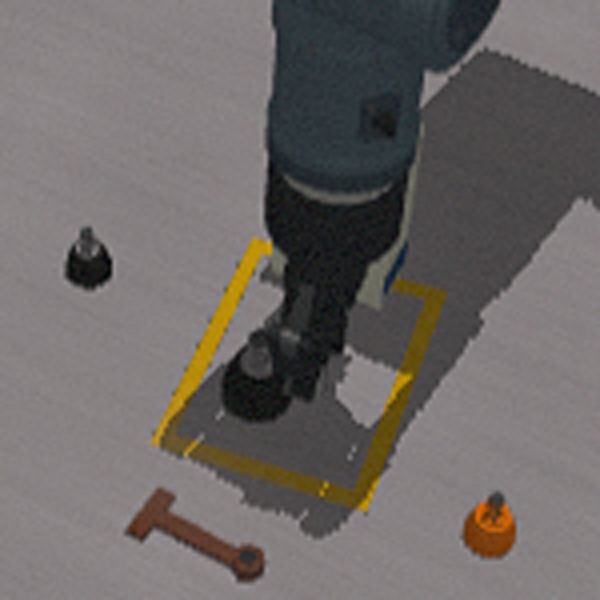

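View pics/top2.png

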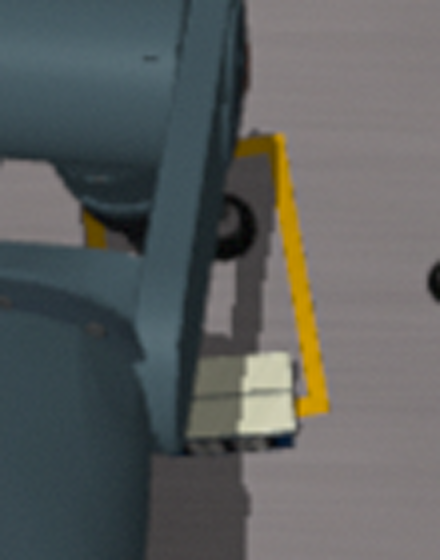

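```bash
python3 -m creep '0.4 0.3 -0.2 -0.3 -0.026 0 0;0.4 0.3 -0.1 0 0 0.01 -0.01;0.4 0.1 0 0 0 0 0'; python3 - <<'E'
from h import *
rel(spot(.036,-.080,.007),10.46)
E
```

```text
time_s: 3.8
eef_pos: [0.6042, 0.0765, 0.0116]
eef_rot: [0.546, 0.453, 0.542, -0.45]
wrist_force: [0.2, -0.4, 0.3]
opening: 0.401
yaw 10.46 rot [ 0.003  0.002 -0.006]
yaw 190.46 rot [-3.139e+00  1.000e-02  2.000e-03]
t 3.8 pos [0.6042 0.0765 0.0116] spot [0.0397 0.0192] dworld [ 0.0144 -0.0983 -0.0046] tool cm [ 0.48 -0.4   9.92] q6 -0.25 F [ 0.2 -0.4  0.3] open 0.4
[[ 0.007  0.983  0.184]
 [-0.     0.184 -0.983]
 [-1.     0.006  0.002]]
```

```bash
python3 -m creep '0.4 0.5 -0.5 0 0 0 0;0.4 0.2 -0.1 0 0 0 0;0.4 0.1 0 0.8 0 0 0;0.4 0.1 0 0.8 0 0 0;0.4 0 0 0.8 0 0 0;0.4 0 0 0.8 0 0 0'; python3 - <<'E'
from h import *
rel(spot(.036,-.080,.007),10.46)
for n in ("scene","top"):
    p,d=ctrl.camera(n); b=(130,270,190,300) if n=="top" else (130,280,210,360)
    cv2.imwrite(f"pics/{n}3.png",cv2.resize(p[b[0]:b[1],b[2]:b[3]],None,fx=4,fy=4,interpolation=cv2.INTER_CUBIC))
E
```

```text
time_s: 4.55
eef_pos: [0.6043, 0.042, 0.0021]
eef_rot: [0.546, 0.453, 0.542, -0.45]
wrist_force: [-0.0, -0.3, -0.7]
opening: 0.4
yaw 10.46 rot [ 0.004  0.002 -0.007]
yaw 190.46 rot [-3.138e+00  1.000e-02  3.000e-03]
t 4.55 pos [0.6043 0.042  0.0021] spot [ 0.0335 -0.0147] dworld [ 0.0143 -0.0638  0.0049] tool cm [-0.48  0.23  6.53] q6 -0.31 F [-0.  -0.3 -0.7] open 0.4
[[ 0.007  0.983  0.185]
 [-0.001  0.185 -0.983]
 [-1.     0.007  0.002]]
```

View pics/scene3.png

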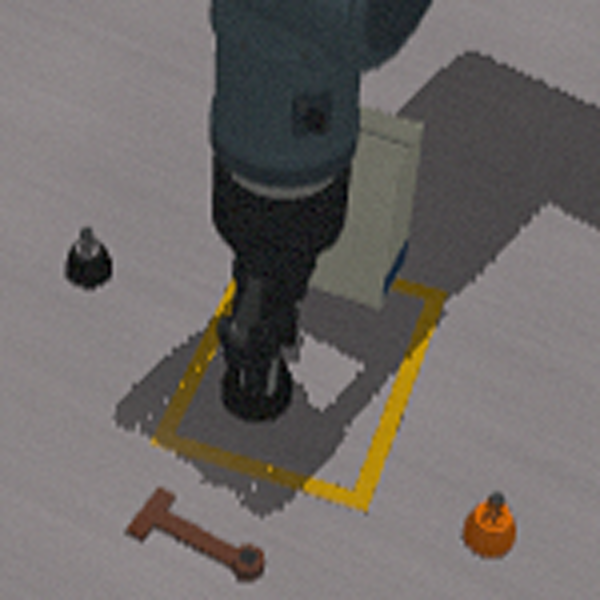

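View pics/top3.png

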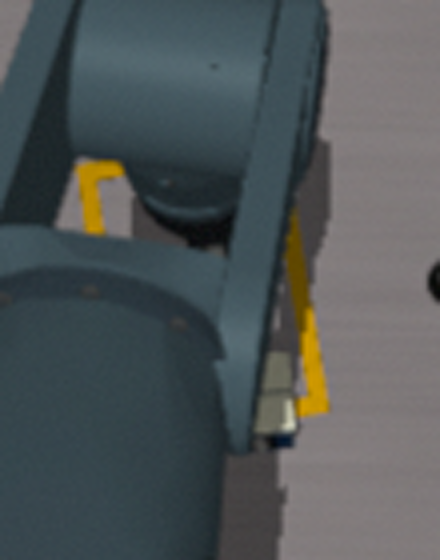

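The view shows the fingers in line with the stopper near crop (255,390), but I can't tell whether it has moved. I'll check a brightened zoom.

```bash
python3 - <<'E'
from h import *
p,d=ctrl.camera("scene"); X=pts("scene",d)
c=p[200:245,255:300].astype(float); c=np.clip((c/255)**.45*255,0,255).astype(np.uint8)
cv2.imwrite("pics/z3.png",cv2.resize(c,None,fx=13,fy=13,interpolation=cv2.INTER_CUBIC))
for u in range(262,292,3):
    print(u,[tuple((X[v,u]*1000).round().astype(int)) for v in range(222,240,2)])
E
```

```text
262 [(np.int64(604), np.int64(0), np.int64(-2)), (np.int64(612), np.int64(4), np.int64(0)), (np.int64(616), np.int64(7), np.int64(-2)), (np.int64(621), np.int64(10), np.int64(-2)), (np.int64(629), np.int64(14), np.int64(0)), (np.int64(632), np.int64(16), np.int64(-3)), (np.int64(638), np.int64(20), np.int64(-1)), (np.int64(643), np.int64(23), np.int64(-2)), (np.int64(650), np.int64(27), np.int64(0))]
265 [(np.int64(600), np.int64(6), np.int64(-3)), (np.int64(607), np.int64(10), np.int64(0)), (np.int64(614), np.int64(14), np.int64(0)), (np.int64(621), np.int64(19), np.int64(4)), (np.int64(623), np.int64(20), np.int64(-2)), (np.int64(628), np.int64(23), np.int64(-3)), (np.int64(634), np.int64(26), np.int64(-2)), (np.int64(641), np.int64(30), np.int64(1)), (np.int64(644), np.int64(32), np.int64(-2))]
268 [(np.int64(621), np.int64(26), np.int64(32)), (np.int64(625), np.int64(29), np.int64(29)), (np.int64(626), np.int64(30), np.int64(24)), (np.int64(626), np.int64(30), np.int64(17)), (np.int64(629), np.int64(32), np.int64(13)), (np.int64(630), np.int64(33), np.int64(7)), (np.int64(631), n
[... 2276 characters left out ...]
(59), np.int64(-2)), (np.int64(589), np.int64(62), np.int64(-2)), (np.int64(595), np.int64(65), np.int64(-2)), (np.int64(1169), np.int64(328), np.int64(792)), (np.int64(608), np.int64(72), np.int64(0)), (np.int64(612), np.int64(74), np.int64(-1)), (np.int64(617), np.int64(77), np.int64(-2))]
289 [(np.int64(569), np.int64(59), np.int64(-1)), (np.int64(574), np.int64(62), np.int64(-2)), (np.int64(580), np.int64(65), np.int64(-2)), (np.int64(587), np.int64(69), np.int64(-1)), (np.int64(592), np.int64(72), np.int64(-1)), (np.int64(599), np.int64(76), np.int64(1)), (np.int64(603), np.int64(78), np.int64(-1)), (np.int64(609), np.int64(81), np.int64(-1)), (np.int64(616), np.int64(85), np.int64(1))]
```

View pics/z3.png

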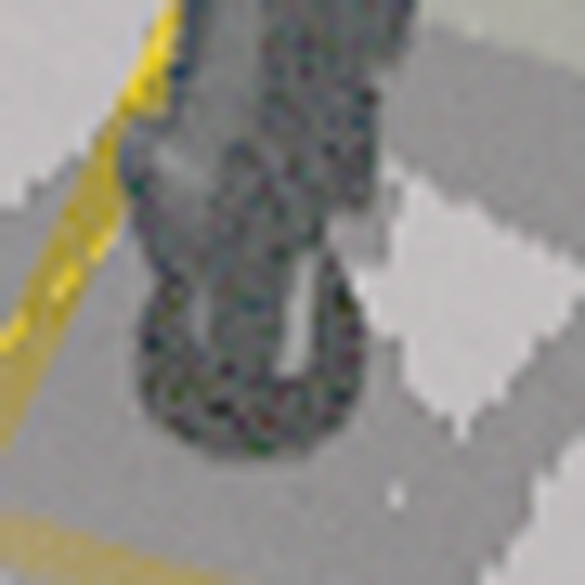

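```bash
python3 - <<'E'
from h import *
for z in (0,.01,.02,.03,.04): 
  print(z,((proj("scene",[spot(.0388+.024,.0163,z),spot(.0388-.024,.0163,z)])-[210,130])*4).round(), 'now',((proj("scene",[spot(.0335+.024,-.0147,z),spot(.0335-.024,-.0147,z)])-[255,200])*13).round())
E
```

```text
0 [[297. 442.]
 [321. 385.]] now [[237. 458.]
 [317. 278.]]
0.01 [[298. 432.]
 [322. 375.]] now [[238. 426.]
 [319. 245.]]
0.02 [[299. 422.]
 [323. 365.]] now [[240. 393.]
 [321. 212.]]
0.03 [[300. 412.]
 [324. 355.]] now [[242. 360.]
 [324. 179.]]
0.04 [[301. 401.]
 [325. 344.]] now [[243. 327.]
 [326. 145.]]
```

```bash
python3 - <<'E'
import cv2,numpy as np
p=cv2.imread("pics/scene2.png")[230:450,200:380]
cv2.imwrite("pics/z2.png",cv2.resize(np.clip((p/255.)**.45*255,0,255).astype(np.uint8),None,fx=2.7,fy=2.7))
E
```

```text
(no output)
```

View pics/z2.png

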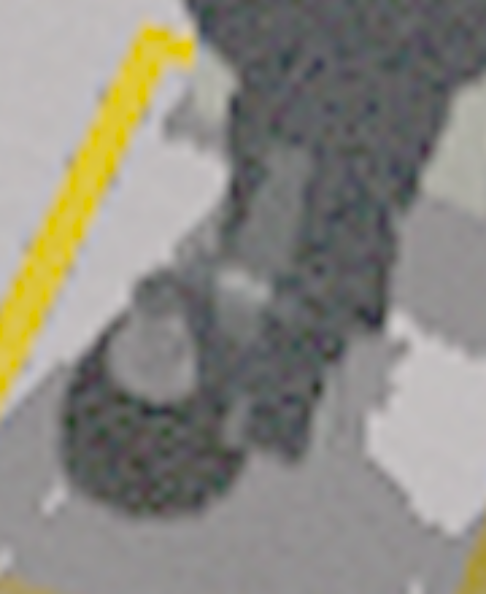

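The stopper hasn't moved. At 0.4 opening the fingertips ride about 20–25 mm higher than the TCP, so they straddled its upper part. I'll back out, narrow the jaws and look again.

```bash
python3 -m creep '0.4 0 0 -0.8 0 0 0;0.4 0 0 -1 0 0 0;0.4 0 0 -1 0 0 0;0.4 -0.3 0 -1 0 0 0;0.4 -0.3 0 -1 0 0 0;0.1 -0.3 0 0 0 0 0;0.1 0 0 0 0 0 0;0.1 0 0 0 0 0 0'; python3 - <<'E'
from h import *
rel(spot(.036,.035,.007),10.46)
p,d=ctrl.camera("scene"); X=pts("scene",d)
c=p[190:250,250:310].astype(float); c=np.clip((c/255)**.45*255,0,255).astype(np.uint8)
cv2.imwrite("pics/z4.png",cv2.resize(c,None,fx=10,fy=10,interpolation=cv2.INTER_CUBIC))
cv2.imwrite("pics/t4.png",ctrl.camera("top")[0])
q=inspot(ctrl.get_obs()["eef_pos"])
for z in (0,.01,.02,.03): print(z,((proj("scene",[spot(q[0]+.0,q[1],z),spot(q[0]+.018,q[1],z)])-[250,190])*10).round())
E
```

```text
time_s: 5.7
eef_pos: [0.5944, 0.0945, 0.0121]
eef_rot: [0.547, 0.452, 0.543, -0.449]
wrist_force: [0.1, 0.6, -0.5]
opening: 0.098
yaw 10.46 rot [ 0.005  0.002 -0.007]
yaw 190.46 rot [-3.136e+00  1.100e-02  2.000e-03]
t 5.7 pos [0.5944 0.0945 0.0121] spot [0.0333 0.0387] dworld [ 0.0033 -0.0032 -0.0051] tool cm [0.51 0.26 0.37] q6 -0.23 F [ 0.1  0.6 -0.5] open 0.1
[[ 0.007  0.982  0.187]
 [-0.     0.187 -0.982]
 [-1.     0.007  0.002]]
0 [[465. 442.]
 [444. 496.]]
0.01 [[468. 417.]
 [446. 471.]]
0.02 [[471. 392.]
 [449. 446.]]
0.03 [[474. 366.]
 [452. 421.]]
```

View pics/z4.png

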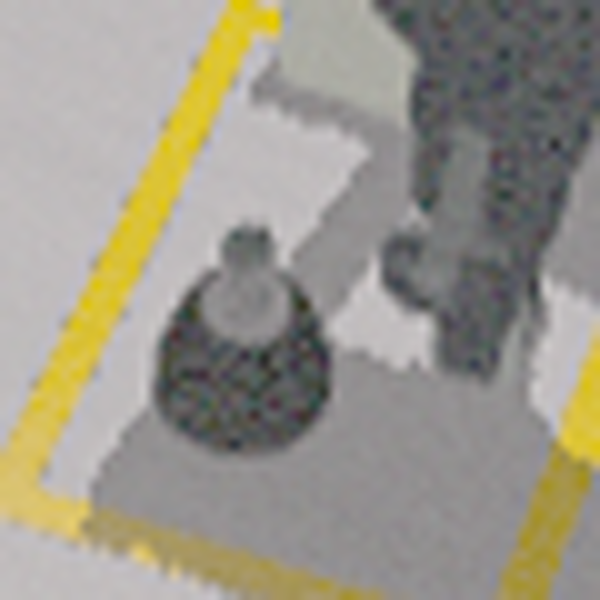

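```bash
python3 - <<'E'
from h import *
p,d=ctrl.camera("scene"); X=pts("scene",d)
for u in (294,296,298,300):
    print(u,[(v,*inspot(X[v,u]).round(3),X[v,u,2].round(3)) for v in range(214,232,2)])
p,d=ctrl.camera("top"); 
E
```

```text
294 [(214, np.float64(0.088), np.float64(0.039), np.float64(0.137)), (216, np.float64(0.092), np.float64(0.041), np.float64(0.136)), (218, np.float64(0.096), np.float64(0.042), np.float64(0.134)), (220, np.float64(0.096), np.float64(0.042), np.float64(0.127)), (222, np.float64(0.051), np.float64(0.033), np.float64(0.066)), (224, np.float64(0.052), np.float64(0.034), np.float64(0.059)), (226, np.float64(0.051), np.float64(0.034), np.float64(0.051)), (228, np.float64(0.016), np.float64(0.027), np.float64(-0.001)), (230, np.float64(0.023), np.float64(0.029), np.float64(-0.0))]
296 [(214, np.float64(0.089), np.float64(0.044), np.float64(0.14)), (216, np.float64(0.092), np.float64(0.045), np.float64(0.137)), (218, np.float64(0.095), np.float64(0.046), np.float64(0.135)), (220, np.float64(0.096), np.float64(0.047), np.float64(0.13)), (222, np.float64(0.067), np.float64(0.041), np.float64(0.088)), (224, np.float64(0.054), np.float64(0.039), np.float64(0.063)), (226, np.float64(0.053), np.float64(0.039), np.float64(0.055)), (228, np.float64(0.015), np.float64(0.032), np.float64(0.0)), (230, 
[... 511 characters left out ...]
8, np.float64(0.05), np.float64(0.044), np.float64(0.047)), (230, np.float64(0.019), np.float64(0.038), np.float64(0.0))]
300 [(214, np.float64(0.029), np.float64(0.04), np.float64(0.073)), (216, np.float64(0.082), np.float64(0.052), np.float64(0.129)), (218, np.float64(0.077), np.float64(0.051), np.float64(0.116)), (220, np.float64(0.075), np.float64(0.051), np.float64(0.108)), (222, np.float64(0.07), np.float64(0.051), np.float64(0.095)), (224, np.float64(0.045), np.float64(0.046), np.float64(0.056)), (226, np.float64(0.045), np.float64(0.047), np.float64(0.05)), (228, np.float64(0.044), np.float64(0.048), np.float64(0.041)), (230, np.float64(0.016), np.float64(0.043), np.float64(-0.001))]
```

View pics/t4.png

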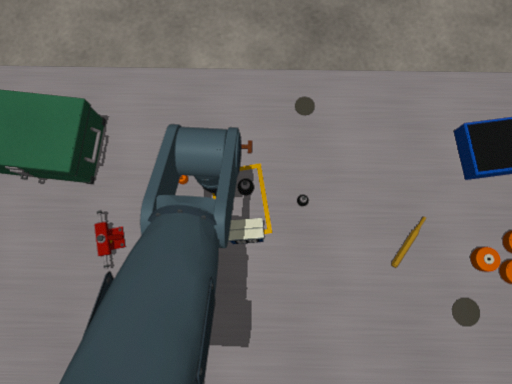

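```bash
python3 - <<'E'
from h import *
p,d=ctrl.camera("scene"); X=pts("scene",d)
for v in range(208,236): print(v,' '.join('%4d'%(1000*X[v,u,2]) for u in range(284,310)))
c=p[195:240,280:315]; h=cv2.cvtColor(c,cv2.COLOR_BGR2GRAY).astype(float); c=np.clip((c-20.)*2.2,0,255).astype(np.uint8)
cv2.imwrite("pics/z5.png",cv2.resize(c,None,fx=13,fy=13,interpolation=cv2.INTER_NEAREST))
E
```

```text
208   -2    1   -2    0   -2    0    0  114  112  114  143  146  144  143  144  143  145  143  133  124  124  127  121   -1    0    1
209    0    0    0   -1    0    1   -2  110  111  112  142  142  144  145  141  142  140  135  128  110  121  122  114    0    0    0
210   -1    0    0   -1    0   -1    0  104  107  109  142  141  140  141  791  126  127  122  117  110  117  120  110    0   -3    0
211   -1   -1   -3   -3    0   -1   -1   -3  104  138  141  139  140  143  108  109  109  108  109  112  113  114   79   -1   -3    0
212    0   -1   -1   -2    0    0  126  126   -1  140  141  139  141  137  104  107  107  108  110  110  111  111    0   -1   -4    0
213   -1   -2   -2    0    0  132  126  126  128  139  138  140  139  133  103  102  104  103  106  108  107  109   -2   -1   -2    0
214    0   -4    0   -1   -3  135  136  135  137  137  136  138  138  130  127   89   73  100  101  103  106    0   -2   -5   -1    1
215   -1   -1   -1    0  134  134  135  133  135  134  135  136  135  125  128  127  129   98   99   93   72    0   -2    0   -1   -3
216    0    1    1    0  133
[... 1951 characters left out ...]
    0    0    0   -1    0    0
231    0   -1    0    0   -1   -1    2   -2    0   -1    2    0   -1   -1    0   -3   -1    0   -2   -1   -2   -1    1   -1    0    2
232    0    0    0    0   -4    2    0    0   -1    0   -1    0    0    0   -1    0   -1   -1   -2    0   -2   -1    0    0   -1   -1
233    2    0   -1   -4    0    0    0    0   -1    0    0    0    0    0   -2    0   -1   -1    0    0   -1    0   -1    0   -2    0
234    0   -1   -1    0   -1    0   -1    0    0    1   -1    0    0   -2   -1    0    1    0    0   -1   -1    2    0    2    0    0
235   -3   -2   -1    0    0   -2   -1    0   -2   -1   -1   -3   -1  791    0    0   -1    0   -2    0    0   -2    2   -3    0    0
```

View pics/z5.png

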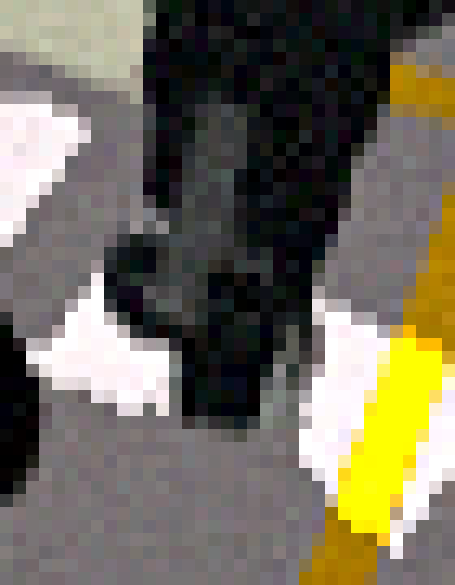

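Depth puts the real fingertips near z = 42 mm while the reported TCP is 12 mm. I'll trust the depth and go down in small steps, watching the wrist force.

```bash
python3 -m creep '0.3 0.5 0.3 0 0 0 0;0.3 0.4 0.1 0 0 0 0;0.3 0.2 0 0 0 0 0;0.3 0 0 0 0 0 0'; python3 - <<'E'
from h import *
rel(spot(.036,.035,.0),10.46)
E
python3 -m creep '0.3 0.3 0 0 0 0 0;0.3 0.1 0 0 0 0 0'
```

```text
time_s: 6.45
eef_pos: [0.5983, 0.095, -0.0005]
eef_rot: [0.546, 0.452, 0.543, -0.45]
wrist_force: [0.6, 0.0, 0.3]
opening: 0.3
yaw 10.46 rot [ 0.005  0.001 -0.006]
yaw 190.46 rot [-3.137e+00  9.000e-03  2.000e-03]
t 6.45 pos [ 5.983e-01  9.500e-02 -5.000e-04] spot [0.0372 0.0385] dworld [-0.0005 -0.0037  0.0005] tool cm [-0.05 -0.12  0.35] q6 -0.23 F [0.6 0.  0.3] open 0.3
[[ 0.006  0.983  0.186]
 [-0.     0.186 -0.983]
 [-1.     0.006  0.001]]
time_s: 6.7
eef_pos: [0.5984, 0.0951, -0.0046]
eef_rot: [0.546, 0.452, 0.543, -0.45]
wrist_force: [-0.2, 0.2, -0.2]
opening: 0.3
```

```bash
python3 -m creep '0.3 0.4 0 0 0 0 0;0.3 0.3 0 0 0 0 0;0.3 0 0 0 0 0 0'; cat >> h.py <<'E'
def tipz():
    p,d=ctrl.camera("scene"); X=pts("scene",d)
    o=ctrl.get_obs()["eef_pos"]; q=inspot(o)
    S=np.stack([(X[...,0]-C0[0])*np.cos(TH)+(X[...,1]-C0[1])*np.sin(TH),-(X[...,0]-C0[0])*np.sin(TH)+(X[...,1]-C0[1])*np.cos(TH),X[...,2]],-1)
    m=(np.abs(S[...,0]-q[0])<.045)&(np.abs(S[...,1]-q[1])<.013)&(S[...,2]>.006)&(S[...,2]<.09)
    Q=S[m]; Q=Q[np.argsort(Q[:,2])][:10]; print("lowest near tool (spot xyz)\n",Q.round(3))
    return p,d,S
E
python3 - <<'E'
from h import *
p,d,S=tipz(); rel(spot(.036,.035,.0),10.46)
E
```

```text
time_s: 7.08
eef_pos: [0.5983, 0.0951, -0.0122]
eef_rot: [0.546, 0.452, 0.543, -0.45]
wrist_force: [1.0, -0.9, 0.6]
opening: 0.299
lowest near tool (spot xyz)
 [[0.058 0.048 0.019]
 [0.059 0.046 0.019]
 [0.026 0.047 0.019]
 [0.026 0.049 0.02 ]
 [0.023 0.048 0.021]
 [0.063 0.045 0.023]
 [0.064 0.035 0.024]
 [0.058 0.048 0.024]
 [0.021 0.05  0.024]
 [0.06  0.046 0.024]]
yaw 10.46 rot [ 0.005  0.001 -0.006]
yaw 190.46 rot [-3.137e+00  1.000e-02  2.000e-03]
t 7.125 pos [ 0.5984  0.0951 -0.0121] spot [0.0373 0.0386] dworld [-0.0007 -0.0038  0.0121] tool cm [-1.21 -0.13  0.36] q6 -0.23 F [ 0.4 -0.2 -0.5] open 0.3
[[ 0.006  0.982  0.186]
 [-0.     0.186 -0.982]
 [-1.     0.006  0.001]]
```

```bash
python3 -m creep '0.3 0.5 -0.1 0 0 0 0;0.3 0.4 0 0 0 0 0;0.3 0.1 0 0 0 0 0;0.3 0 0 0 0 0 0'; python3 - <<'E'
from h import *
p,d,S=tipz(); rel(spot(.036,-.08,-.023),10.46)
c=p[190:250,250:310].astype(float); c=np.clip((c/255)**.45*255,0,255).astype(np.uint8)
cv2.imwrite("pics/z6.png",cv2.resize(c,None,fx=8,fy=8,interpolation=cv2.INTER_CUBIC))
E
```

```text
time_s: 7.62
eef_pos: [0.5974, 0.0949, -0.0228]
eef_rot: [0.546, 0.452, 0.543, -0.45]
wrist_force: [0.9, -0.3, -0.6]
opening: 0.305
lowest near tool (spot xyz)
 [[0.026 0.047 0.008]
 [0.056 0.049 0.009]
 [0.058 0.047 0.01 ]
 [0.058 0.029 0.01 ]
 [0.025 0.047 0.011]
 [0.024 0.049 0.011]
 [0.056 0.046 0.012]
 [0.062 0.04  0.012]
 [0.023 0.046 0.012]
 [0.062 0.032 0.013]]
yaw 10.46 rot [ 0.005  0.001 -0.006]
yaw 190.46 rot [-3.137e+00  1.000e-02  2.000e-03]
t 7.675 pos [ 0.5974  0.0949 -0.0227] spot [0.0363 0.0385] dworld [ 0.0212 -0.1166 -0.0003] tool cm [ 0.04 -0.09 11.85] q6 -0.23 F [0.6 0.3 0.3] open 0.3
[[ 0.006  0.982  0.186]
 [-0.     0.186 -0.983]
 [-1.     0.006  0.001]]
```

View pics/z6.png

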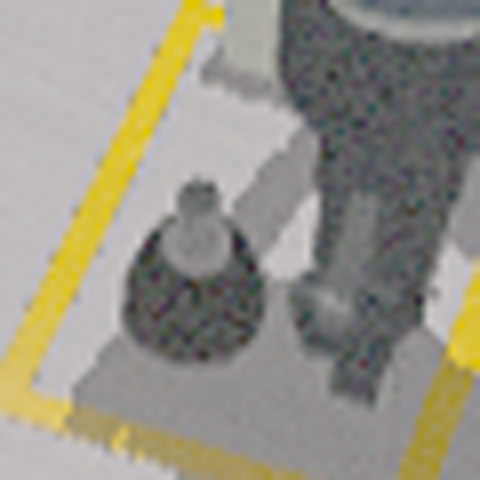

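The tips are now about 8 mm above the bench, below the 12 mm rim, and the stopper is still upright at crop (195,300). Now I'll push towards -y.

```bash
python3 -m creep '0.3 0 0 0.8 0 0 0;0.3 0 0 0.8 0 0 0;0.3 0 0 0.8 0 0 0;0.3 0 0 0.8 0 0 0;0.3 0 0 0.8 0 0 0'; python3 - <<'E'
from h import *
p,d,S=tipz(); rel(spot(.036,-.08,-.023),10.46)
c=p[190:250,250:310].astype(float); c=np.clip((c/255)**.45*255,0,255).astype(np.uint8)
cv2.imwrite("pics/z7.png",cv2.resize(c,None,fx=8,fy=8,interpolation=cv2.INTER_CUBIC))
E
```

```text
time_s: 8.3
eef_pos: [0.6057, 0.0529, -0.0223]
eef_rot: [0.547, 0.453, 0.543, -0.449]
wrist_force: [-0.4, 0.9, -0.8]
opening: 0.298
lowest near tool (spot xyz)
 [[ 0.025  0.005  0.008]
 [ 0.055  0.005  0.008]
 [ 0.057  0.003  0.008]
 [ 0.054  0.007  0.011]
 [ 0.025  0.002  0.011]
 [ 0.022  0.006  0.012]
 [ 0.055 -0.017  0.013]
 [ 0.058 -0.013  0.014]
 [ 0.024  0.004  0.014]
 [ 0.027  0.006  0.014]]
yaw 10.46 rot [ 0.004  0.002 -0.007]
yaw 190.46 rot [-3.137e+00  1.100e-02  3.000e-03]
t 8.35 pos [ 0.6061  0.0518 -0.0222] spot [ 0.037  -0.0054] dworld [ 0.0126 -0.0736 -0.0008] tool cm [ 0.1  -0.13  7.46] q6 -0.3 F [-0.  -0.9  0.1] open 0.3
[[ 0.007  0.983  0.186]
 [-0.001  0.186 -0.983]
 [-1.     0.007  0.002]]
```

View pics/z7.png

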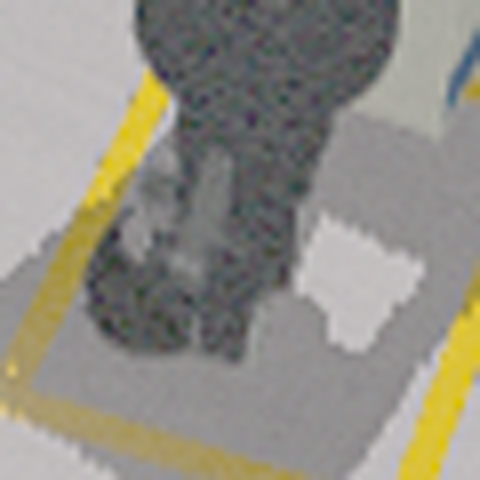

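The stopper is moving upright ahead of the fingers. I'll continue.

```bash
python3 -m creep '0.3 0 0 0.8 0 0 0;0.3 0 0 0.8 0 0 0;0.3 0 0 0.8 0 0 0;0.3 0 0 0.8 0 0 0;0.3 0 0 0.8 0 0 0;0.3 0 0 0.8 0 0 0;0.3 0 0 0.8 0 0 0;0.3 0 0 0.6 0 0 0;0.3 0 0 0.2 0 0 0'; python3 - <<'E'
from h import *
p,d,S=tipz(); rel(spot(.036,-.08,-.023),10.46)
cv2.imwrite("pics/s8.png",cv2.resize(p[130:290,200:360],None,fx=3.7,fy=3.7,interpolation=cv2.INTER_CUBIC))
E
```

```text
time_s: 9.48
eef_pos: [0.6187, -0.0156, -0.0222]
eef_rot: [0.546, 0.453, 0.542, -0.45]
wrist_force: [0.7, 0.2, 0.0]
opening: 0.298
lowest near tool (spot xyz)
 [[ 0.025 -0.071  0.007]
 [ 0.025 -0.068  0.008]
 [ 0.054 -0.087  0.009]
 [ 0.057 -0.066  0.009]
 [ 0.022 -0.063  0.011]
 [ 0.025 -0.071  0.011]
 [ 0.026 -0.065  0.011]
 [ 0.058 -0.063  0.011]
 [ 0.053 -0.087  0.011]
 [ 0.025 -0.068  0.012]]
yaw 10.46 rot [ 0.004  0.002 -0.007]
yaw 190.46 rot [-3.138e+00  1.100e-02  3.000e-03]
t 9.525 pos [ 0.6187 -0.0158 -0.0222] spot [ 0.0372 -0.0741] dworld [-0.0001 -0.006  -0.0008] tool cm [ 0.08 -0.12  0.59] q6 -0.4 F [-0.7 -0.5  0.5] open 0.3
[[ 0.007  0.983  0.185]
 [-0.001  0.185 -0.983]
 [-1.     0.007  0.002]]
```

View pics/s8.png

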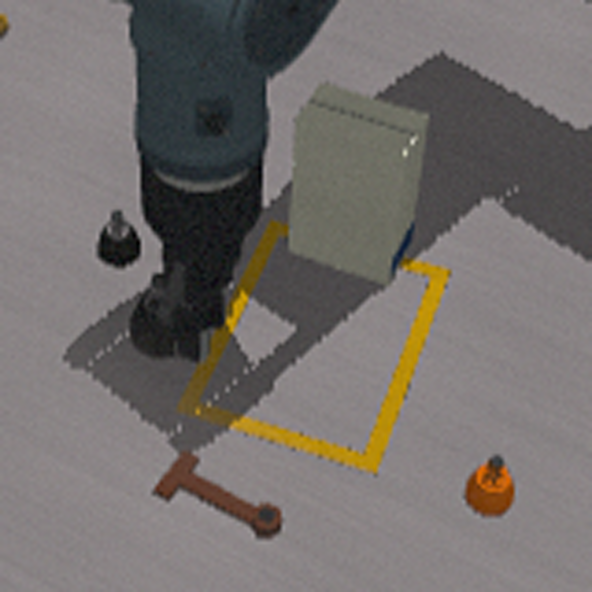

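The stopper is off the tape, at crop (155,320). I'll push it a little further, then back off and rise.

```bash
python3 -m creep '0.3 0 0 0.6 0 0 0;0.3 0 0 0 0 0 0;0.3 0 0 -1 0 0 0;0.3 0 0 -1 0 0 0;0.3 -1 0 -0.5 0 0 0;0.3 -4 0 0 0 0 0;0.3 -5 0 0 0 0 0;0.3 -5 0 0 0 0 0;0.3 -5 0 0 0 0 0;0.3 -3 0 0 0 0 0'; python3 - <<'E'
from h import *
rel(spot(.036,-.08,-.023),10.46)
p,d=ctrl.camera("scene"); X=pts("scene",d).reshape(-1,3); X=X[X[:,2]<.2]
cv2.imwrite("pics/s9.png",cv2.resize(p[130:290,200:360],None,fx=3.7,fy=3.7,interpolation=cv2.INTER_CUBIC))
c=spot(.036,-.108)
s=X[(np.hypot(X[:,0]-c[0],X[:,1]-c[1])<.045)&(X[:,2]>.036)&(X[:,2]<.065)]; print("stem",len(s),inspot(s.mean(0)[:2]),s.mean(0))
s=X[(np.hypot(X[:,0]-c[0],X[:,1]-c[1])<.045)&(X[:,2]>.006)&(X[:,2]<.033)]; r=cv2.minEnclosingCircle(s[:,:2].astype(np.float32)*1000); print(r,inspot(np.array(r[0])/1000))
# carton top
c=np.array([.4835,.0285]); s=X[(np.hypot(X[:,0]-c[0],X[:,1]-c[1])<.07)&(X[:,2]>.122)&(X[:,2]<.14)]; print(cv2.minAreaRect(s[:,:2].astype(np.float32)*1000))
E
```

```text
time_s: 10.78
eef_pos: [0.6106, 0.0087, 0.2151]
eef_rot: [0.546, 0.451, 0.545, -0.449]
wrist_force: [0.4, 0.4, -0.7]
opening: 0.298
yaw 10.46 rot [ 0.008  0.    -0.003]
yaw 190.46 rot [-3.133  0.004  0.   ]
t 10.775 pos [0.6106 0.0087 0.2151] spot [ 0.0336 -0.0486] dworld [ 0.008  -0.0304 -0.2381] tool cm [23.81  0.15  3.14] q6 -0.37 F [ 0.4  0.4 -0.7] open 0.3
[[ 0.003  0.982  0.19 ]
 [ 0.     0.19  -0.982]
 [-1.     0.003  0.   ]]
stem 50 [ 0.0415931 -0.1086775] [ 0.62933219 -0.0489203   0.05000535]
((629.8474731445312, -47.93759536743164), 21.074392318725586) [ 0.04227822 -0.10780468]
((485.2701110839844, 29.669736862182617), (48.637725830078125, 80.0196762084961), 5.6594061851501465)
```

View pics/s9.png

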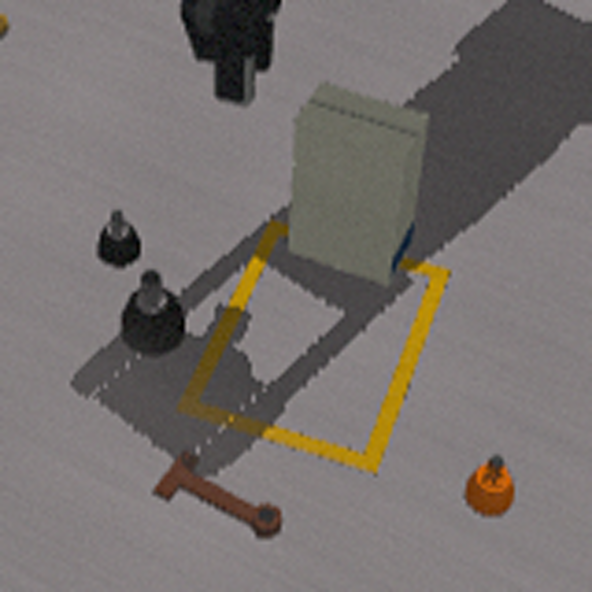

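The stopper stands upright and clear of the tape at (0.042, -0.108) in the spot frame, and the carton is unmoved. Next I'll turn the tool so the jaws line up with the carton's width.

```bash
python3 -m creep '0.3 0 0 0 0.16 0 0;0.3 0 0 0 0.16 0 0;0.3 0 0 0 0.16 0 0;0.4 0 0 0 0.16 0 0;0.4 0 0 0 0.16 0 0;0.4 0 0 0 0.16 0 0;0.4 0 0 0 0.16 0 0;0.4 0 0 0 0.16 0 0;0.4 0 0 0 0.16 0 0;0.4 0 0 0 0.1 0 0'; python3 - <<'E'
from h import *
rel([.4208,.0226,.215],-84.2)
E
```

```text
time_s: 12.08
eef_pos: [0.6119, 0.0138, 0.2276]
eef_rot: [0.064, 0.711, 0.061, -0.698]
wrist_force: [0.3, 0.3, -1.0]
opening: 0.401
yaw -84.2 rot [ 0.075 -0.017 -0.005]
yaw 95.8 rot [-3.066  0.008 -0.026]
t 12.075 pos [0.6119 0.0138 0.2276] spot [ 0.0358 -0.0438] dworld [-0.1911  0.0088 -0.0126] tool cm [ 0.92 -4.22 18.68] q6 1.22 F [ 0.3  0.3 -1. ] open 0.4
[[ 0.018  0.175 -0.984]
 [-0.002 -0.984 -0.175]
 [-1.     0.006 -0.017]]
```

```bash
python3 -m creep '0.4 0 -0.4 4.5 0.075 -0.017 -0.005;0.4 0 -0.8 4.5 0 0 0;0.4 0 -0.6 4.5 0 0 0;0.4 0 -0.6 4.2 0 0 0;0.4 0 0 0 0 0 0'; python3 - <<'E'
from h import *
rel([.4208,.0226,.075],-84.2)
E
```

```text
time_s: 12.7
eef_pos: [0.4277, 0.0189, 0.2274]
eef_rot: [0.036, 0.707, 0.035, -0.706]
wrist_force: [-0.2, 0.1, -0.1]
opening: 0.401
yaw -84.2 rot [-0.001 -0.002 -0.001]
yaw 95.8 rot [ 3.14e+00 -1.00e-03  3.00e-03]
t 12.7 pos [0.4277 0.0189 0.2274] spot [-0.1444 -0.0053] dworld [-0.0069  0.0037 -0.1524] tool cm [15.24 -0.45  0.67] q6 1.24 F [-0.2  0.1 -0.1] open 0.4
[[ 0.002  0.1   -0.995]
 [-0.001 -0.995 -0.1  ]
 [-1.     0.001 -0.002]]
```

```bash
python3 -m creep '0.4 2 -0.4 0.7 0 0 0;0.4 3 0 0.2 0 0 0;0.4 3 0 0 0 0 0;0.4 3 0 0 0 0 0;0.4 2.5 0 0 0 0 0;0.4 0.5 0 0 0 0 0;0.4 0 0 0 0 0 0'; python3 - <<'E'
from h import *
rel([.4208,.0226,.075],-84.2)
for n in ("scene","top"):
    p,d=ctrl.camera(n); b=(130,290,180,340) if n=="top" else (100,260,220,380)
    cv2.imwrite(f"pics/{n}10.png",cv2.resize(p[b[0]:b[1],b[2]:b[3]],None,fx=3.7,fy=3.7,interpolation=cv2.INTER_CUBIC))
X=pts("scene",ctrl.camera("scene")[1]).reshape(-1,3); 
for x0,x1 in ((.40,.432),(.432,.445)):
  s=X[(X[:,0]>x0)&(X[:,0]<x1)&(abs(X[:,1]-.02)<.07)&(X[:,2]>.03)&(X[:,2]<.3)]; s=s[np.argsort(s[:,2])][:12]; print(s.round(3))
E
```

```text
time_s: 13.58
eef_pos: [0.4268, 0.0219, 0.0888]
eef_rot: [0.037, 0.712, 0.034, -0.701]
wrist_force: [-0.2, -0.1, 0.5]
opening: 0.402
yaw -84.2 rot [ 0.001 -0.015 -0.005]
yaw 95.8 rot [-3.141  0.008 -0.024]
t 13.575 pos [0.4268 0.0219 0.0888] spot [-0.1447 -0.0022] dworld [-0.006   0.0007 -0.0138] tool cm [ 1.37 -0.13  0.61] q6 1.24 F [-0.2 -0.1  0.5] open 0.4
[[ 0.016  0.102 -0.995]
 [-0.003 -0.995 -0.102]
 [-1.     0.005 -0.015]]
[[0.425 0.004 0.116]
 [0.42  0.004 0.119]
 [0.428 0.005 0.122]
 [0.431 0.047 0.122]
 [0.428 0.005 0.125]
 [0.423 0.005 0.126]
 [0.42  0.004 0.126]
 [0.432 0.05  0.128]
 [0.426 0.052 0.128]
 [0.429 0.005 0.13 ]
 [0.421 0.004 0.13 ]
 [0.421 0.053 0.132]]
[[ 0.435  0.043  0.121]
 [ 0.435  0.006  0.121]
 [ 0.437  0.041  0.121]
 [ 0.435  0.046  0.122]
 [ 0.441  0.006  0.122]
 [ 0.44   0.002  0.123]
 [ 0.442  0.     0.123]
 [ 0.439  0.005  0.124]
 [ 0.437 -0.005  0.124]
 [ 0.432  0.05   0.125]
 [ 0.436  0.044  0.125]
 [ 0.438  0.042  0.125]]
```

View pics/scene10.png

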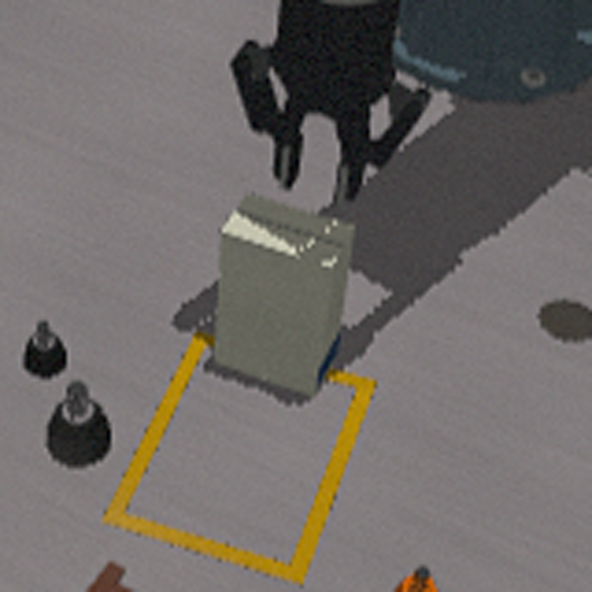

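View pics/top10.png

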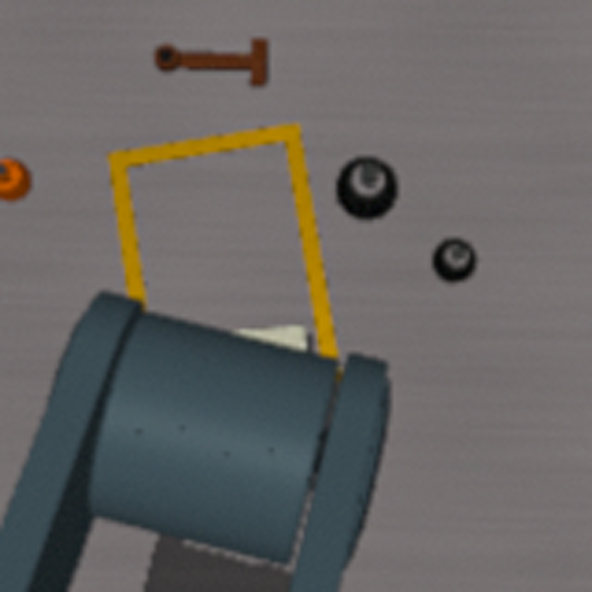

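The fingers are centred behind the carton's window face, with their tips at z ≈ 0.118. I'll lower them 17 mm, then push.

```bash
python3 -m creep '0.4 1 0 0 0 -0.015 -0.005;0.4 0.8 0 0 0 0 0;0.4 0.2 0 0 0 0 0;0.4 0 0 -0.8 0 0 0;0.4 0 0 -0.8 0 0 0;0.4 0 0 -0.5 0 0 0'; python3 - <<'E'
from h import *
rel([.4608,.0266,.072],-84.2)
X=pts("scene",ctrl.camera("scene")[1]).reshape(-1,3)
c=np.array([.4835,.0285]); s=X[(np.hypot(X[:,0]-c[0],X[:,1]-c[1])<.07)&(X[:,2]>.12)&(X[:,2]<.14)&(X[:,0]>.46)]; print(cv2.minAreaRect(s[:,:2].astype(np.float32)*1000),s[:,2].max())
E
```

```text
time_s: 14.48
eef_pos: [0.4509, 0.0236, 0.0696]
eef_rot: [0.036, 0.708, 0.035, -0.705]
wrist_force: [-0.4, -0.3, -0.4]
opening: 0.403
yaw -84.2 rot [ 0.    -0.004 -0.001]
yaw 95.8 rot [-3.141e+00  2.000e-03 -6.000e-03]
t 14.475 pos [0.4509 0.0236 0.0696] spot [-0.1207 -0.0049] dworld [0.0099 0.003  0.0024] tool cm [-0.24 -0.2  -1.01] q6 1.26 F [-0.4 -0.3 -0.4] open 0.4
[[ 0.004  0.101 -0.995]
 [-0.001 -0.995 -0.101]
 [-1.     0.001 -0.004]]
((484.9626770019531, 30.069068908691406), (54.166221618652344, 80.75626373291016), 3.600587844848633) 0.13918176721699732
```

```bash
python3 -m creep '0.4 -0.1 0 -0.7 0 0 0;0.4 0 0 -0.7 0 0 0;0.4 0 0 -0.7 0 0 0'; python3 - <<'E'
from h import *
rel([.5008,.0306,.072],-84.2)
for n in ("scene",):
    p,d=ctrl.camera(n); b=(100,260,220,380)
    cv2.imwrite(f"pics/{n}11.png",cv2.resize(p[b[0]:b[1],b[2]:b[3]],None,fx=3.7,fy=3.7,interpolation=cv2.INTER_CUBIC))
E
```

```text
time_s: 14.9
eef_pos: [0.4736, 0.0259, 0.071]
eef_rot: [0.036, 0.708, 0.035, -0.705]
wrist_force: [-0.4, 0.4, -0.7]
opening: 0.4
yaw -84.2 rot [ 0.    -0.004 -0.001]
yaw 95.8 rot [-3.142e+00  2.000e-03 -7.000e-03]
t 14.9 pos [0.4736 0.0259 0.071 ] spot [-0.098  -0.0069] dworld [0.0272 0.0047 0.001 ] tool cm [-0.09 -0.2  -2.75] q6 1.27 F [-0.4  0.4 -0.7] open 0.4
[[ 0.004  0.101 -0.995]
 [-0.001 -0.995 -0.101]
 [-1.     0.001 -0.004]]
```

View pics/scene11.png

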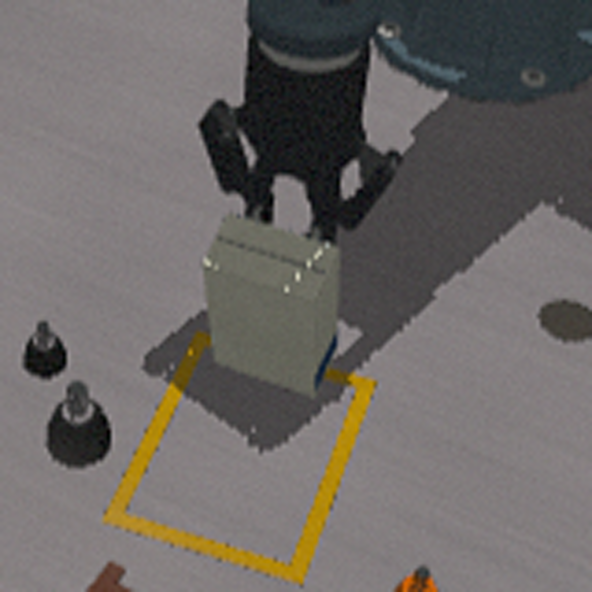

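The carton is leaning about its back lower edge, and the foot is still at crop (265,380). I'll keep pushing until it falls.

```bash
python3 -m creep '0.4 0 0 -0.7 0 0 0;0.4 0 0 -0.7 0 0 0;0.4 0 0 -0.7 0 0 0;0.4 0 0 -0.5 0 0 0;0.4 0 0 0 0 0 0;0.4 0 0 0 0 0 0'; python3 - <<'E'
from h import *
rel([.5008,.0306,.072],-84.2)
for n in ("scene",):
    p,d=ctrl.camera(n); b=(100,260,220,380)
    cv2.imwrite(f"pics/{n}12.png",cv2.resize(p[b[0]:b[1],b[2]:b[3]],None,fx=3.7,fy=3.7,interpolation=cv2.INTER_CUBIC))
E
```

```text
time_s: 15.7
eef_pos: [0.5025, 0.0287, 0.0711]
eef_rot: [0.036, 0.708, 0.035, -0.704]
wrist_force: [1.0, -0.3, -0.1]
opening: 0.4
yaw -84.2 rot [ 0.    -0.005 -0.002]
yaw 95.8 rot [-3.142e+00  2.000e-03 -8.000e-03]
t 15.7 pos [0.5025 0.0287 0.0711] spot [-0.0691 -0.0093] dworld [-0.0017  0.0019  0.0009] tool cm [-0.09 -0.21  0.14] q6 1.29 F [ 1.  -0.3 -0.1] open 0.4
[[ 0.005  0.101 -0.995]
 [-0.001 -0.995 -0.101]
 [-1.     0.002 -0.005]]
```

View pics/scene12.png

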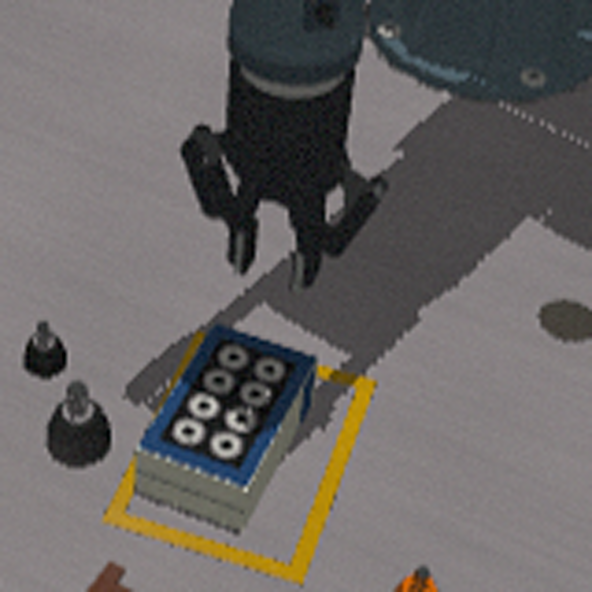

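It fell flat, window up, inside the tape. I'll raise the tool clear and check the corners.

```bash
python3 -m creep '0.4 -4 0 0 0 0 0;0.4 -4 0 2 0 0 0;0.4 -3 0 3 0 0 0;0.4 0 0 4 0 0 0;0.4 0 0 2 0 0 0;0.4 0 0 0 0 0 0;0.4 0 0 0 0 0 0'; python3 - <<'E'
from h import *
print(ctrl.get_obs()["eef_pos"],ctrl.get_obs()["wrist_force"])
for n in ("scene","top"):
    p,d=ctrl.camera(n); X=pts(n,d).reshape(-1,3); s=X[(abs(X[:,0]-.57)<.11)&(abs(X[:,1]-.04)<.075)&(X[:,2]>.037)&(X[:,2]<.055)]
    r=cv2.minAreaRect(s[:,:2].astype(np.float32)*1000); print(n,r,[inspot(b/1000).round(4) for b in cv2.boxPoints(r)],np.std(s[:,2]),s[:,2].mean())
    A=np.c_[s[:,:2],np.ones(len(s))]; print("slope",np.linalg.lstsq(A,s[:,2],rcond=None)[0])
    c=spot(.042,-.108); t=X[(np.hypot(X[:,0]-c[0],X[:,1]-c[1])<.045)&(X[:,2]>.036)&(X[:,2]<.065)]; print("stem",inspot(t.mean(0)))
    K=X[(abs(X[:,0]-.72)<.05)&(abs(X[:,1]-.06)<.06)&(X[:,2]>.004)&(X[:,2]<.03)]; print("key",K.mean(0))
    cv2.imwrite(f"pics/{n}13.png",p)
E
```

```text
time_s: 16.62
eef_pos: [0.3891, 0.0171, 0.1845]
eef_rot: [0.036, 0.709, 0.035, -0.704]
wrist_force: [-0.3, 0.2, -0.1]
opening: 0.397
[0.389118   0.01714843 0.18445486] [-0.31566326  0.2313601  -0.14098648]
scene ((574.2364501953125, 37.782814025878906), (132.12730407714844, 81.29100799560547), 5.487345218658447) [array([-0.0591,  0.0328]), array([-0.0662, -0.0482]), array([ 0.0654, -0.0596]), array([0.0725, 0.0214])] 0.0018079946333467076 0.04447727666195492
slope [-0.00625563 -0.00322145  0.0482311 ]
stem [ 0.04184044 -0.10841722]
key [0.7223753  0.06335098 0.00705462]
top ((571.4553833007812, 36.697566986083984), (130.50071716308594, 80.02271270751953), 5.672880172729492) [array([-0.0615,  0.0313]), array([-0.0681, -0.0484]), array([ 0.0619, -0.0593]), array([0.0686, 0.0205])] 0.0018734638410731375 0.0455787688251879
slope [0.00282258 0.00186273 0.0439015 ]
stem [ 0.03409919 -0.10983292]
key [0.71851939 0.05911208 0.00733652]
```

View pics/top13.png

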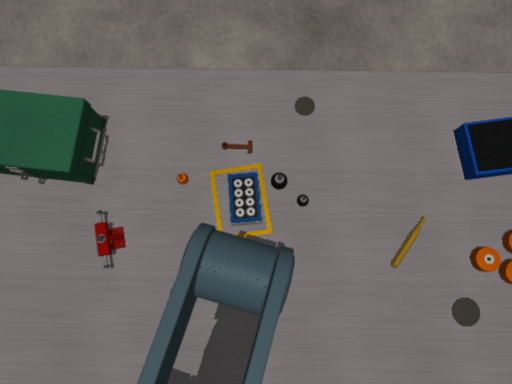

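The top view shows the carton at (245,198) inside the tape and the stopper off it at (279,181). The key, punch and truck are at their starting pixels. Corners, flatness and clearances all check out, so I'll hand in.

```bash
python3 -c "
from bench import ctrl
print(ctrl.hand_in())"
```

```text
the job is handed in; nothing more can be done
None
```

The carton is lying flat on its back, window up, inside the taped spot, and the job is handed in. No verdict came back. I slid the stopper upright off the tape towards -y with the fingertips. Then I pushed the carton's window face near its top until it tipped over its back lower edge and fell.

**Last checks:**
- **Carton:** all four corners are within x -0.068 to +0.073 m and y -0.060 to +0.033 m of the spot's centre, against limits of ±0.095 and ±0.070. Its top is level at 45 mm to within 0.4 degrees.
- **Stopper:** it stands upright at about y = -0.109 m in the spot's frame, where clear of the tape means beyond -0.0895.
- **Key, punch and truck:** all three show at the same places in the top picture as at the start.
- **Robot:** it is clear of everything, with no wrist force beyond noise, and the run took about 17 s of the 45 s allowed.

**What failed or disagreed:**
- **Fingertip height:** depth put the real fingertips about 30 mm above the reported TCP. My first pass at the stopper therefore straddled its upper part and did not move it. I backed out, set the height from depth instead, and the second push worked.
- **Cameras:** the scene and top views differ by 3 to 8 mm on positions such as the stopper's x and the key, which is well inside the margins.

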